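# Dock a potting canister and open its filler cap, whichever way it unscrews

## Task

Slide the loose canister of the potting unit along its track by the pull handle until it butts flush against the bolted-down one, then unscrew its filler cap: one canister has a right-hand thread and the other a left-hand one and nothing outside shows which, so feel which way the cap gives, and lift it off only once it is free, without lifting or tipping the canister. The cap is wet with resin inside, so do not put it down: finish while still holding it upright about 8 cm above its own open neck, with the canister still flush. Leave the other cap and the things lying around alone.

Things in the scene. Friction and masses are not known exactly. Their poses are not given: they have to be found in the camera images.
- can_a_face (a point): middle of the front face of the fixed white canister A (84 mm long, 70 wide, 78 tall, bolted to the dock next to the grey metering block), 50 mm above the bench. x points along the track from its open end to the metering block, the way the loose canister is slid; z up. Dock plate top 10 mm above the bench, with two rails 14 mm high, 72.6 mm apart.
- can_b_face (a point): middle of the leading face of the loose white canister B, 40 mm above its underside (50 mm above the bench); starts 20 to 45 mm short of can_a_face along the track and should meet it. Same axes as can_a_face. Sliding it takes up to about 10 N.
- can_b: loose canister B, same size as A, about 0.9 kg with cap; origin mid-underside, 10 mm above the bench; x along the track to canister A, z up. Faces at x = +42 and -42 mm. On top a 62 mm square flange up to z = 90 mm and the round threaded neck, 50 mm wide, up to z = 108 mm, inside the cap.
- can_b_handle (a point): middle of canister B's pull handle: a round steel bar 12 mm thick, 48 mm long, lying across the track (along y of can_b), 58 mm above the canister's underside (68 mm above the bench), its axis 50 mm behind the rear face; 44 mm free between bar and face, 52 mm free below the bar.
- can_b_neck (a point): centre of the rim of canister B's filler neck, on the cap's axis, 108 mm above the canister's underside.
- cap_b_grip (a point): centre of the grip bar on canister B's black filler cap, on the cap's axis, 137 mm above the bench while closed. Bar 50 mm long (cap's x), 16 wide (cap's y), 28 tall (14 mm above and below this point), on a ribbed round cap 59 mm across, 21 tall. Closed, the bar lies along the track within 2 degrees. Cap 60 g.
- cap_b: the same cap; origin on its axis at the lower edge, 35 mm below cap_b_grip; z up. Quick thread, left- or right-hand, changing from run to run: the closing way it stops dead within 11 degrees; the opening way it turns easily, is free to lift from about 45 to 75 degrees from the start, and meets a stop at about 80. Before that it cannot be lifted.
- cap_a_grip (a point): centre of the grip bar of the other, equal cap, on the fixed canister A, 137 mm above the bench and 84 mm from cap_b_grip once the canisters are flush. To be left alone.
- pins_cup: open grey parts cup, 64 mm wide, 40 tall, standing close beside the dock on its far side; bystander, origin at its foot.
- tin: round flux tin, 51 mm wide, 21 tall, on the near side of the dock; bystander, origin at its foot.
- board: protection board lying flat, 97x64x9 mm, on the near side of the dock; bystander, origin at its underside.
- screwdriver: yellow-handled screwdriver lying on the bench at the near left, between the clamp fixture and the dock, 177x26x29 mm; bystander, origin at its middle, on the bench.
Things that resemble listed ones, but are neither listed nor needed, are in the scene too. What is shaped like the cap_b but green or yellow is not meant.

How it is judged (in metres and radians):
On the way, in this order (a step that is already met when the one before it is completed fails the run):
1. the loose canister butts flush against the fixed one, its cap still on (x of can_b_face in the frame of can_a_face above -0.003 m and z of cap_b_grip in the frame of can_b below 0.134 m), for 0.3 s.
2. the cap is clear of its neck, the canister still flush (x of can_b_face in the frame of can_a_face above -0.003 m and z of cap_b_grip in the frame of can_b above 0.145 m), for 0.1 s.
At the end, for the whole second after the job is handed in: Canister B stands upright on the dock with less than 3 mm between its face and canister A's; its cap is held in the gripper, still, upright within about 14 degrees, 40 to 140 mm above its closed height and within 30 mm sideways of the neck's axis, touching nothing but the fingers (x of can_b_face in the frame of can_a_face above -0.003 m and height (world z) of can_b below 0.014 m and angle between can_b's own z axis and vertical below 0.06 rad and z of cap_b_grip in the frame of can_b between 0.167 and 0.267 m and horizontal distance between cap_b_grip and can_b_neck below 0.03 m and angle between cap_b's own z axis and vertical below 0.25 rad and contact force between the fingers and cap_b above 1 N and contact force between cap_b and can_b below 0.1 N and linear speed of cap_b below 0.03 m/s); the arm keeps its last pose, push and grip.
It fails at once if canister B is lifted or tipped (height (world z) of can_b above 0.018 m or angle between can_b's own z axis and vertical above 0.12 rad).
It fails at once if the cap of canister A is turned or shifted (distance of cap_a_grip from where it was at the start of the episode above 0.008 m or angle between the x axis of cap_a_grip and the x axis of can_a_face, either way round above 0.35 rad).
It fails at once if a thing lying around is moved by more than 20 mm (distance of any of pins_cup, tin, board, screwdriver from where it was at the start of the episode above 0.02 m).
It also fails if it takes over 64 s, if anything falls off the work surface, if the arm or the gripper's body presses on something with over 40 N, if the wrist force passes 120 N, or if a joint passes its speed limit or range.

## Robot

A 7-joint arm with a two-finger parallel gripper is mounted at the origin on a cart in front of the work surface, level with it; the furniture and walls round the work are solid. World frame = base frame: x ahead of the robot, y to its left, z up, the work surface at z = 0. Lengths are in m, angles in degrees, forces in N, time in s.
With the tool pointing down it reaches from about 0.4 to 0.875 m from the base axis. Payload 4.4 kg.
Tool frame: the origin (TCP) lies midway between the tips of the shut fingers; the grasp point (between the pads) lies 19 mm behind it; z points along the fingers, y is the line along which they close (so a half turn about z gives the same grasp; the last joint's range is limited). The gripper opens to 85 mm and grips with 20 to 120 N. Pads are 22 mm wide; open, the fingers measure 114 mm over their backs; the gripper's body (76 mm by 85 mm) begins 54 mm behind the grasp point. The pads swing forward as they close: fully open they stand 13 mm farther back than shut.
Start: joints at [62.521, 36.005, 2.206, 86.941, -1.547, 57.084, -1.146], TCP at [0.261, -0.595, 0.231] pointing down, gripper open.
Joint ranges: [-175.42, 175.42], [-21.48, 121.26], [-71.46, 75.88], [10.55, 141.38], [-63.04, 243.04], [13.31, 113.54], [-168.57, 168.57]. Speed limits (degrees/s): [147.25, 147.25, 180, 180, 180, 180, 180].

## Interface

Orientations are given as a 3x3 rotation matrix whose columns are the frame's x, y, z axes.
In Python, from rig import manip, telemetry, eyes gives the robot as it stands. Calls block until the motion is done:
- manip.reach(position, orientation): joint-space move of the TCP to a pose.
- manip.line_to(position, rotation=None, rate=0.15): straight line of the TCP; rotation=None keeps the orientation; rate is the mean speed in m/s.
- manip.set_joints(angles): joint-space move.
- manip.move_gripper(opening, strength=None): finger opening in m; strength is the grip in N (None keeps the last); returns when the fingers have stopped.
- manip.pause(seconds).
- manip.solve_ik(position, orientation): joint angles nearest the present ones, or None.
- telemetry.sense(): the state.
- eyes.camera(name): name is "scene" or "top"; returns a dict with "image" (480x640x3 uint8, red, green, blue), "depth" (480x640 float32, m along the optical axis (not along the pixel's ray), 0 where there is no reading), "vertical_fov" (degrees; the focal length in pixels is half the picture's height over the tangent of half this angle, whatever the lens; pixels are square), "cx", "cy" (the principal point, pixels), "T" (4x4, takes a point from camera to world coordinates). Camera axes: x right, y down, z forward; pixel columns grow to the right and rows downward; lengths in m; the calibration is good to about 2 mm. A picture is of the moment at which its call begins.
A pose or a line that the arm cannot do raises manip.MotionError and nothing moves.
- manip.job_done(): hands the job in; it is judged then, once.
The state is a dict: "clock": time; "qpos": joint angles; "joint_vel": joint speeds; "joint_efforts": joint torques, N m; "position": TCP position; "tcp_rot": TCP orientation; "force": force on the tool from outside, world axes, zero at the start; "ft_torque": the same for the moment, N m; "finger_gap": finger opening in m; "finger_force": force on a finger pad.
Only numpy, scipy, OpenCV 4.12 (cv2) and the standard library are available. Lean on these libraries where they do the work, as an engineer would, in place of code of your own. Each camera call takes 0.05 s, during which the arm holds its last target. There are 200 camera calls.

## Working session

There is one attempt and no reset: what is moved stays moved. The work goes in short steps, each a Python script; the robot and the scene stay as the last script left them, time stands still between calls to the robot, and variables do not carry over. Pictures are saved under pics/ and viewed, at most 10 in all, crops included, and the job is handed in when it is done.

```bash
mkdir -p pics
python3 - <<'E'
from rig import manip, telemetry, eyes
import cv2,numpy as np
for n in ("scene","top"):
    c=eyes.camera(n); cv2.imwrite(f"pics/{n}0.png",c["image"][:,:,::-1]); np.savez(f"{n}0.npz",**c)
    print(n,c["vertical_fov"],c["cx"],c["cy"],c["T"].round(3).tolist())
s=telemetry.sense();print(s["clock"],s["position"],s["tcp_rot"])
E
```

```text
scene 53.12754616961492 318.74608000666063 234.55738705293987 [[0.893, -0.24, 0.381, 0.124], [-0.45, -0.442, 0.776, -1.052], [-0.017, -0.864, -0.503, 0.537], [0.0, 0.0, 0.0, 1.0]]
top 52.83806122074944 320.0502933495782 239.97527529853735 [[-0.008, -0.997, 0.081, 0.374], [-1.0, 0.008, 0.0, -0.43], [-0.001, -0.081, -0.997, 1.126], [0.0, 0.0, 0.0, 1.0]]
0.1 [ 0.26118642 -0.59461921  0.2305029 ] [[ 9.15594400e-01  4.02102527e-01 -6.72011354e-04]
 [ 4.02103089e-01 -9.15593141e-01  1.51877253e-03]
 [-4.58671237e-06 -1.66079747e-03 -9.99998621e-01]]
```

View pics/scene0.png

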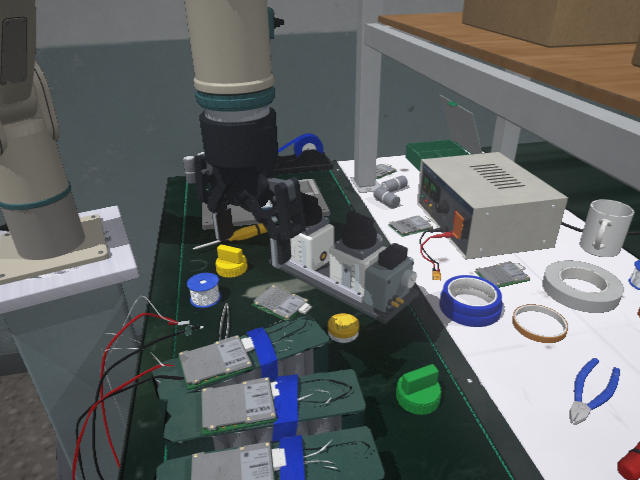

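View pics/top0.png

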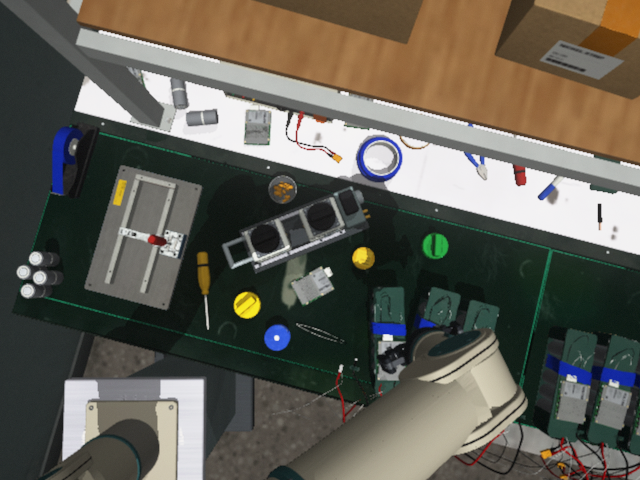

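The overview shows loose canister B with its handle at about (236,252) and its cap at (267,238) in the top view. Cap A is at (320,215), the metering block at (352,205) and the cup at (283,188). I'll measure from the depth of the top view.

```bash
cat > h.py <<'E'
import numpy as np,cv2
def cloud(c):
    d=c["depth"];f=240/np.tan(np.radians(float(c["vertical_fov"]))/2)
    v,u=np.mgrid[:480,:640]
    P=np.stack([(u-c["cx"])*d/f,(v-c["cy"])*d/f,d],-1)
    T=c["T"];W=P@T[:3,:3].T+T[:3,3];W[d==0]=np.nan
    return W
def blobs(m,W,mn=15):
    n,l,s,_=cv2.connectedComponentsWithStats(m.astype(np.uint8))
    for i in range(1,n):
        if s[i,4]>=mn:
            k=l==i;P=W[k];r=cv2.minAreaRect(P[:,:2].astype(np.float32)*1000)
            b=s[i,:4].tolist();print(b,s[i,4],"mean",P.mean(0).round(4),"rect",np.round(r[0],1),np.round(r[1],1),round(r[2],1))
E
python3 - <<'E'
from h import *
c=np.load("top0.npz");W=cloud(c)
roi=np.zeros((480,640),bool);roi[165:290,205:385]=1
z=W[...,2];print("bench z",np.nanmedian(z[280:290,340:380]))
for a,b in((.138,.165),(.110,.136),(.08,.107),(.056,.084),(.03,.05)):
    print(a,b);blobs(roi&(z>a)&(z<b),W)
im=c["image"][160:300,200:390,::-1];cv2.imwrite("pics/crop.png",cv2.resize(im,None,fx=4,fy=4,interpolation=cv2.INTER_CUBIC))
E
```

```text
bench z -0.00021764941415647332
0.138 0.165
[310, 206, 24, 16] 201 mean [ 0.5079 -0.4326  0.1496] rect [ 508.4 -432.4] [16.2 49.4] 21.4
[251, 229, 26, 16] 205 mean [ 0.4615 -0.3145  0.1496] rect [ 461.8 -313.9] [16.1 50.2] 22.2
0.11 0.136
[307, 201, 29, 29] 433 mean [ 0.5061 -0.4322  0.1223] rect [ 508.4 -432. ] [59.4 58.9] 16.7
[251, 224, 29, 29] 436 mean [ 0.4603 -0.316   0.1224] rect [ 461.1 -314.2] [58.6 58.4] 88.2
0.08 0.107
[299, 186, 67, 53] 1206 mean [ 0.5174 -0.4641  0.0918] rect [ 516.1 -454.6] [ 82.1 130.4] 21.7
[244, 218, 47, 43] 586 mean [ 0.458  -0.319   0.0912] rect [ 462.  -313.9] [70.1 84.1] 21.4
0.056 0.084
[309, 186, 58, 54] 617 mean [ 0.5219 -0.492   0.0772] rect [ 521.  -461.5] [ 84.4 144.4] 19.7
[222, 235, 69, 34] 388 mean [ 0.4335 -0.256   0.0723] rect [ 447.8 -289.2] [ 62.2 142.7] 18.2
[373, 286, 12, 4] 42 mean [ 0.3552 -0.5564  0.0748] rect [ 355.5 -555.5] [ 6.5 23.5] 0.1
0.03 0.05
[363, 167, 22, 12] 77 mean [ 0.6166 -0.5544  0.032 ] rect [ 617.6 -553.1] [52.3 15.7] 68.6
[269, 175, 28, 28] 147 mean [ 0.5849 -0.343   0.0375] rect [ 581.1 -344.5] [62.  63.2] 89.8
```

View pics/crop.png

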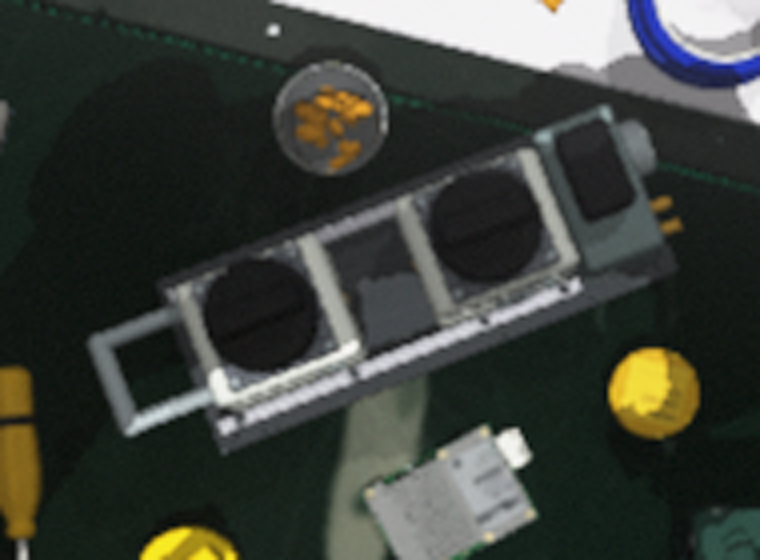

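Canister B's cap is at (0.4615,-0.314) and cap A at (0.508,-0.4325). The bar tops measure 49–50 × 16 mm at z≈0.150, which matches the given sizes. The centres are 127 mm apart, so the gap is 43 mm. The handle should then be at about (0.428,-0.229). Next I'll grip it from above.

```bash
cat >> h.py <<'E'
B=np.array([.4616,-.3142]);A=np.array([.5082,-.4325])
d=(A-B)/np.linalg.norm(A-B);D=np.r_[d,0]
H=B-.092*d
def R(y):
    y=np.r_[y,0];z=np.array([0,0,-1.]);return np.c_[np.cross(y,z),y,z]
def rot(Rm,deg): # about world z
    a=np.radians(deg);return np.array([[np.cos(a),-np.sin(a),0],[np.sin(a),np.cos(a),0],[0,0,1]])@Rm
E
python3 - <<'E'
from h import *
from rig import manip,telemetry,eyes
print("d",d,"gap",np.linalg.norm(A-B)-.084,"H",H)
n=np.array([-d[1],d[0]])
for s in(1,-1):
    q=manip.solve_ik(np.r_[H,.2],R(s*d));print("handle",s,None if q is None else np.round(q,1))
    for a in(-80,0,80):
        q=manip.solve_ik(np.r_[A-.084*d,.127],rot(R(s*n),a));print("cap",s,a,None if q is None else np.round(q,1))
E
```

```text
d [ 0.36650389 -0.93041652] gap 0.043147355458145506 H [ 0.42788164 -0.22860168]
handle 1 [ 23.8  25.2   1.4 114.7  -0.9  40.1 -42.7]
cap 1 -80 [ 33.6  38.8   0.4 101.6  -0.4  39.5 -24.3]
cap 1 0 [ 44.7  39.7 -17.2 101.3  16.6  41.5  40.2]
cap 1 80 [ 57.4  44.  -38.9 100.9  35.8  48.2 103.1]
handle -1 [ 56.   31.2 -45.6 113.8  30.2  47.4 104.8]
cap -1 -80 [   6.9   47.6   46.7  102.4  -44.4   50.2 -164. ]
cap -1 0 [  18.5   41.3   25.1  102.1  -24.7   42.1 -101.8]
cap -1 80 [ 30.9  39.    4.7 101.7  -4.6  39.5 -40.3]
```

Run:
```python
from h import *
from rig import manip,telemetry,eyes
manip.reach(np.r_[H,.2],R(d))
manip.move_gripper(.042,60)
manip.line_to(np.r_[H,.10],rate=.12)
c=eyes.camera("scene");np.savez("s1.npz",**c);cv2.imwrite("pics/s1.png",cv2.resize(c["image"][170:330,180:440,::-1],None,fx=3,fy=3))
s=telemetry.sense();print(s["clock"],s["position"],s["force"],s["finger_gap"])
```

```text
3.1333 [ 0.42838511 -0.22888498  0.10064951] [-0.22437654  0.38226553 -0.5003498 ] 0.04191319124295233
```

View pics/s1.png

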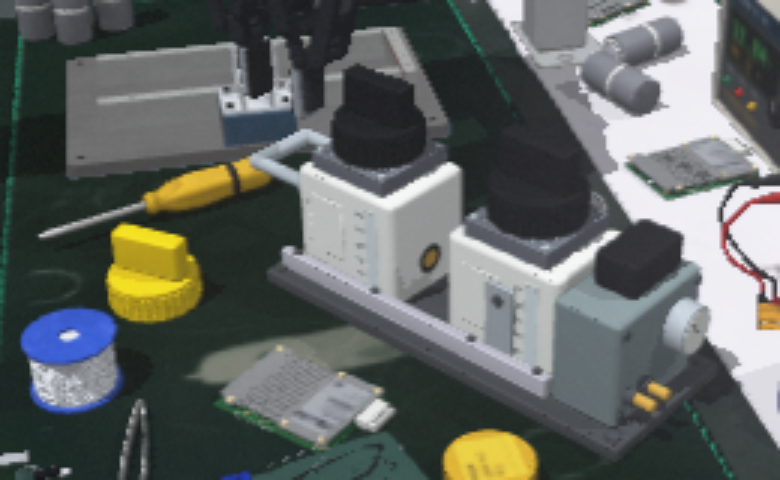

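The fingertips, at crop (258,90) and (310,108), straddle the handle bar at about (285,150). Next: descend, grip and push with force monitoring.

Run:
```python
from h import *
from rig import manip,telemetry,eyes
manip.line_to(np.r_[H,.049],rate=.08)
s=telemetry.sense();print("down",s["force"].round(1))
manip.move_gripper(.0,60)
s=telemetry.sense();p0=s["position"];print("grip",s["finger_gap"],s["finger_force"],s["force"].round(1),p0)
q=np.r_[H,.049]
manip.line_to(q+.036*D,rate=.04)
for k in range(38,52,1):
    manip.line_to(q+k*.001*D,rate=.02)
    s=telemetry.sense();f=s["force"]@D
    print(k,round((s["position"]-p0)@D*1000,1),s["force"].round(1),round(f,1))
    if f<-25:break
manip.pause(.4);s=telemetry.sense();print(s["clock"],s["finger_gap"],s["force"].round(1))
```

```text
down [-0.9  0.1  0.2]
grip 0.009657868830592338 58.43642771244049 [-1.6  1.3  6.2] [ 0.42764681 -0.22791545  0.04958214]
38 31.1 [-5.7 15.5 17.9] -16.5
39 31.1 [-6.4 16.8 19.1] -17.9
40 32.6 [-6.4 16.8 18.4] -18.0
41 33.6 [-5.2 16.2 18.7] -17.0
42 34.6 [-6.2 15.7 18.5] -16.8
43 35.6 [-6.  15.7 19.3] -16.8
44 36.6 [-6.3 15.2 19. ] -16.4
45 37.6 [-5.9 15.9 18.5] -16.9
46 38.6 [-6.7 15.1 18.4] -16.5
47 39.6 [-6.4 16.4 17.6] -17.6
48 40.6 [-6.8 16.1 18.3] -17.5
49 41.6 [-6.5 16.5 17.7] -17.8
50 42.0 [-6.7 17.2 19. ] -18.5
51 42.0 [-6.9 18.9 21.3] -20.1
9.2583 0.009835657066903362 [-7.9 18.2 20. ]
```

Run:
```python
from h import *
from rig import manip,telemetry,eyes
q=np.r_[H,.049];p0=np.r_[H,0]
for k in range(52,62):
    manip.line_to(q+k*.001*D,rate=.02)
    s=telemetry.sense();f=s["force"]@D
    print(k,((s["position"]-p0)@D*1000).round(1),s["force"].round(1),round(f,1))
    if f<-34:break
c=eyes.camera("scene");np.savez("s2.npz",**c);cv2.imwrite("pics/s2.png",cv2.resize(c["image"][170:330,180:440,::-1],None,fx=3,fy=3))
c=eyes.camera("top");np.savez("t2.npz",**c);W=cloud(c)
roi=np.zeros((480,640),bool);roi[165:290,205:385]=1
blobs(roi&(W[...,2]>.14)&(W[...,2]<.16),W)
```

```text
52 41.2 [-7.2 20.1 22.1] -21.3
53 41.2 [-8.7 21.1 23.7] -22.8
54 41.2 [-8.5 24.7 26. ] -26.1
55 41.2 [-8.9 26.5 27.4] -27.9
56 41.2 [-9.8 28.8 29. ] -30.4
57 41.2 [-10.6  30.1  31.1] -31.9
58 41.2 [-11.2  31.5  32. ] -33.4
59 41.2 [-12.9  33.   34. ] -35.4
[310, 206, 24, 15] 195 mean [ 0.5082 -0.4326  0.1497] rect [ 508.6 -432.5] [16.1 49.2] 20.5
[272, 221, 25, 16] 199 mean [ 0.4778 -0.3559  0.1501] rect [ 478.1 -355.5] [16.1 49.4] 23.6
[258, 228, 15, 14] 101 mean [ 0.4651 -0.3191  0.1468] rect [ 464.1 -317.4] [25.1 24.7] 19.7
```

View pics/s2.png

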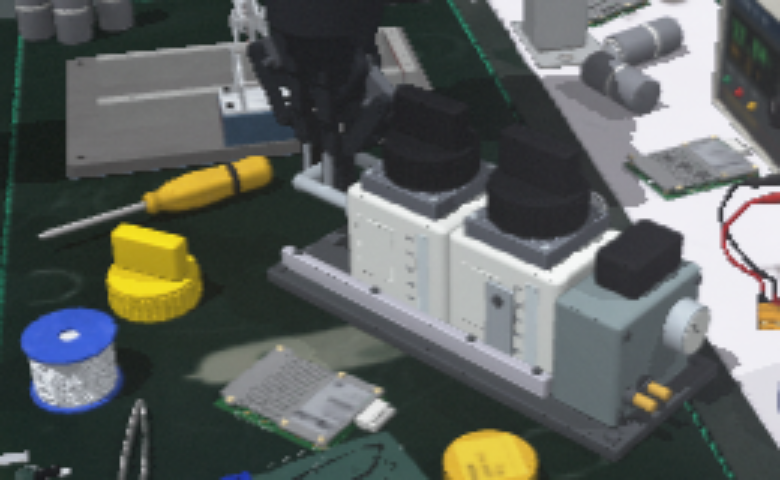

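The canister faces are touching, with no gap visible at crop (455,250). The hard stop at 35 N and the 83 mm spacing between the caps both confirm it. I'll ease off the push, release, and go to the cap.

```bash
cat >> h.py <<'E'
C=np.array([.4778,-.3551]);N=np.array([-d[1],d[0]])
E
python3 - <<'E'
from h import *
from rig import manip,telemetry,eyes
q=np.r_[H,.049];p0=np.r_[H,0]
for k in range(57,38,-2):
    manip.line_to(q+k*.001*D,rate=.03)
    s=telemetry.sense();f=s["force"]@D
    if f>-7:break
print(k,((s["position"]-p0)@D*1000).round(1),s["force"].round(1),round(f,1))
manip.move_gripper(.036)
s=telemetry.sense();x=s["position"];print(((x-p0)@D*1000).round(1),s["force"].round(1))
manip.line_to(np.r_[x[:2],.2],rate=.15)
manip.line_to(np.r_[x[:2],.22],rate=.15)
manip.reach(np.r_[C,.21],R(N))
manip.move_gripper(.06,60)
c=eyes.camera("scene");np.savez("s3.npz",**c);cv2.imwrite("pics/s3.png",cv2.resize(c["image"][130:290,180:440,::-1],None,fx=3,fy=3))
s=telemetry.sense();print(s["clock"],s["position"],s["force"].round(1),s["qpos"].round(1))
E
```

```text
43 41.3 [-2.9  4.7  7.7] -5.5
43.3 [-0.2  1.1 -0.1]
16.8333 [ 0.47788682 -0.35497732  0.21009422] [ 0.5 -0.4 -0.2] [ 48.8  34.4 -23.7  96.9  16.7  52.2  40. ]
```

View pics/s3.png

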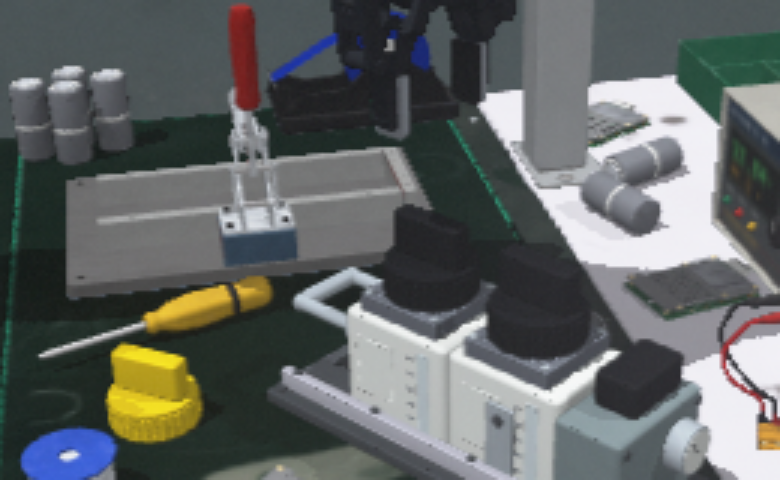

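The canister stayed flush after release, and the open fingers at crop (392,130) and (470,95) straddle the cap bar at (430,235). Next I'll descend, grip and feel the thread.

```bash
cat >> h.py <<'E'
def yaw(Rm): # degrees vs grasp orientation
    y=Rm[:2,1];return np.degrees(np.arctan2(N[0]*y[1]-N[1]*y[0],N@y))
E
python3 - <<'E'
from h import *
from rig import manip,telemetry,eyes
manip.line_to(np.r_[C,.15],rate=.12);manip.line_to(np.r_[C,.129],rate=.05)
s=telemetry.sense();print("down",s["force"].round(1),s["position"])
manip.move_gripper(0,60)
s=telemetry.sense();x=s["position"];t0=s["ft_torque"][2]
print("grip",s["finger_gap"],s["finger_force"],s["force"].round(1),s["ft_torque"].round(2),x)
for a in range(3,22,3):
    manip.line_to(np.r_[C,.129],rot(R(N),a),rate=.05)
    s=telemetry.sense();print(a,yaw(s["tcp_rot"]).round(1),s["ft_torque"].round(2),s["force"].round(1),s["finger_gap"].round(4),s["clock"])
    if abs(s["ft_torque"][2]-t0)>1.2:break
E
```

```text
down [ 1.3  0.3 -0. ] [ 0.47777309 -0.35500807  0.12876717]
grip 0.015048443633458962 58.759111762046814 [-0.2  0.1  2.6] [ 0.01  0.22 -0.  ] [ 0.4778714  -0.35518679  0.12933404]Traceback (most recent call last):
  File "<stdin>", line 10, in <module>
AttributeError: 'float' object has no attribute 'round'
```

Run:
```python
from h import *
from rig import manip,telemetry,eyes
for a in range(3,22,3):
    manip.line_to(np.r_[C,.129],rot(R(N),a),rate=.05)
    s=telemetry.sense();print(a,yaw(s["tcp_rot"]),s["ft_torque"].round(2),s["force"].round(1),s["finger_gap"],s["clock"])
    if abs(s["ft_torque"][2])>1.2:break
```

```text
3 2.9692477923296114 [0.15 0.16 0.  ] [-0.5  0.6  6. ] 0.014690532641795918 19.0167
6 5.959813540150263 [ 0.37  0.28 -0.14] [-0.7  2.9  6.7] 0.014587188864502764 19.2667
9 8.859702235651636 [ 0.67  0.48 -0.48] [-2.   2.8  7.7] 0.014460125767083054 19.5167
12 11.738330846453188 [ 0.99  0.55 -1.14] [-2.4  3.7  9. ] 0.014766971876486611 19.7667
15 14.747142337087334 [ 0.76  0.45 -1.05] [-2.   4.   8.4] 0.014962093776157327 20.0167
18 17.55613213215783 [ 0.84  0.4  -1.9 ] [-1.8  4.4  8.2] 0.01469457431356098 20.2667
```

CCW meets rising resistance at about 9–11°, which looks like the closing stop. I'll try the other way.

Run:
```python
from h import *
from rig import manip,telemetry,eyes
for a in list(range(12,-31,-6)):
    manip.line_to(np.r_[C,.129],rot(R(N),a),rate=.05)
    s=telemetry.sense();print(a,round(yaw(s["tcp_rot"]),1),s["ft_torque"].round(2),s["force"].round(1),round(s["finger_gap"],4),s["clock"])
    if s["ft_torque"][2]>1.6:break
```

```text
12 11.8 [ 0.7   0.28 -0.57] [-0.8  2.8  6.5] 0.0151 20.525
6 6.0 [ 0.41  0.11 -0.05] [-0.3  1.7  6. ] 0.0149 20.7833
0 0.2 [ 0.18  0.05 -0.04] [-0.4  0.7  6.4] 0.0149 21.0417
-6 -5.9 [ 0.09  0.21 -0.04] [-2.   0.6  6.2] 0.0148 21.3
-12 -11.9 [ 0.05  0.28 -0.02] [-0.6  0.2  5.7] 0.0144 21.5583
-18 -17.9 [ 0.01  0.41 -0.06] [-1.6  0.7  7. ] 0.0144 21.8167
-24 -23.9 [ 0.07  0.56 -0.03] [-2.7  0.2  7.2] 0.015 22.075
-30 -29.9 [ 0.08  0.62 -0.11] [-2.   1.   7.8] 0.0149 22.3333
```

It turns freely clockwise, so that is opening. I'll continue to 58° and lift gently, watching the force.

Run:
```python
from h import *
from rig import manip,telemetry,eyes
for a in(-36,-42,-48,-54,-58):
    manip.line_to(np.r_[C,.129],rot(R(N),a),rate=.05)
    s=telemetry.sense();print(a,round(yaw(s["tcp_rot"]),1),s["ft_torque"].round(2),s["force"].round(1),s["clock"])
    if s["ft_torque"][2]>1.2:break
else:
    for z in range(1,13):
        manip.line_to(np.r_[C,.129+z*.001],rate=.02)
        s=telemetry.sense();print(z,s["position"][2].round(4),s["force"].round(1),round(s["finger_gap"],4))
        if s["force"][2]<-5:print("held");break
```

```text
-36 -35.9 [ 0.03  0.69 -0.07] [-2.1  0.9  8.2] 22.5917
-42 -41.9 [ 0.06  0.83 -0.09] [-3.6  0.6  8. ] 22.85
-48 -47.9 [ 0.03  0.95 -0.07] [-4.2 -0.   8.6] 23.1083
-54 -53.9 [ 0.09  1.03 -0.07] [-4.2  0.8 10. ] 23.3667
-58 -57.9 [ 0.07  1.06 -0.06] [-3.8  1.4  9.5] 23.6167
1 0.1294 [-4.1 -0.4  3.3] 0.0147
2 0.1305 [-3.2  0.3 -0.4] 0.0147
3 0.1317 [-2.2  1.4 -1.4] 0.0151
4 0.1329 [-2.8  1.5 -3. ] 0.0148
5 0.1341 [-3.2  1.7 -2.7] 0.0148
6 0.1351 [-3.5  2.2 -1.4] 0.0153
7 0.1361 [-2.3  1.2 -1.7] 0.0147
8 0.1371 [-1.5  1.8 -2.3] 0.0149
9 0.1381 [-2.7  0.9 -1.1] 0.015
10 0.1391 [-3.5  1.8 -1.8] 0.015
11 0.1401 [-2.6  1.6 -1.4] 0.0144
12 0.1411 [-3.1  1.9 -1. ] 0.0145
```

It came free: under 3 N while rising 12 mm. I'll lift to 80 mm and check with the cameras.

Run:
```python
from h import *
from rig import manip,telemetry,eyes
for z,r in((.150,.03),(.165,.04),(.209,.06)):
    manip.line_to(np.r_[C,z],rate=r)
    s=telemetry.sense();print(s["position"].round(4),s["force"].round(1),round(s["finger_gap"],4),s["finger_force"])
manip.pause(.5)
s=telemetry.sense();print(s["clock"],s["position"],s["force"].round(1))
c=eyes.camera("scene");np.savez("s4.npz",**c);cv2.imwrite("pics/s4.png",cv2.resize(c["image"][130:290,180:440,::-1],None,fx=3,fy=3))
```

```text
[ 0.4787 -0.3556  0.1507] [ 0.   0.3 -0.1] 0.0145 58.65583062171936
[ 0.4779 -0.3552  0.1652] [-0.5 -1.1 -0.4] 0.0149 58.65700364112854
[ 0.4775 -0.3549  0.2087] [-0.   0.8 -1. ] 0.0149 58.65603804588318
28.975 [ 0.47778174 -0.3551017   0.20892708] [-0.2  0.1 -0.4]
```

View pics/s4.png

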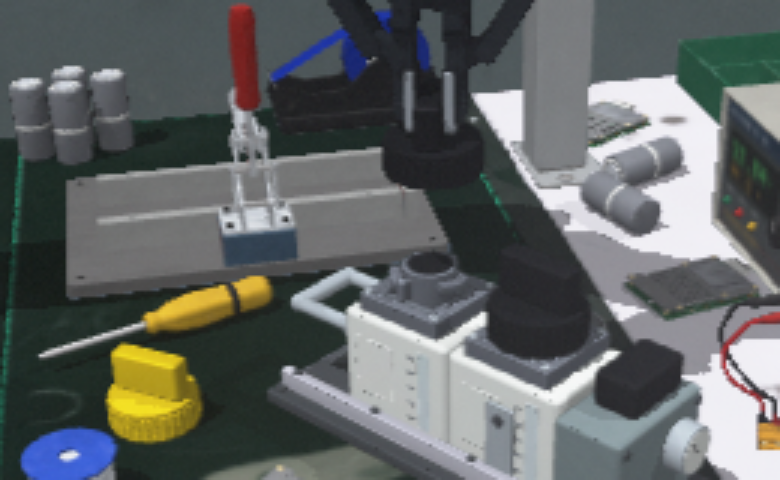

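The cap hangs level in the fingers at crop (432,150), above the open neck at (432,265). The canister is flush and cap A hasn't moved.

```bash
python3 -c "
from rig import manip
print(manip.job_done())"
```

```text
the job is handed in; nothing more can be done
None
```

I handed the job in at about 29 s with canister B flush against A and its left-hand-threaded cap (it opened clockwise) held upright about 80 mm above its open neck; the judge returned no verdict.

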